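# Dock the extruder gearbox and seat its keyed drive shaft

## Robot

A 6-joint arm with a two-finger parallel gripper is mounted at the origin on the work surface. World frame = base frame: x ahead of the robot, y to its left, z up, the work surface at z = 0. Lengths are in m, angles in rad, forces in N, time in s.
With the tool pointing down it reaches from about 0.325 to 0.9 m from the base axis. Payload 6.1 kg.
Tool frame: the origin (TCP) lies between the finger pads; the fingertips stand 25 mm ahead of it and the grasp point (between the pads) lies 6 mm ahead of it; z points along the fingers, y is the line along which they close (so a half turn about z gives the same grasp; the last joint's range is limited). The gripper opens to 87 mm and grips with 3 to 60 N. Pads are 19 mm wide; open, the fingers measure 117 mm over their backs; the gripper's body (75 mm by 190 mm) begins 51 mm behind the grasp point.
Start: joints at [1.031, 0.22, 1.526, -0, 1.395, -0.126], TCP at [0.251, 0.572, 0.248] pointing down, gripper open.
Joint ranges: [-2.98, 2.98], [-0.91, 2.08], [0.09, 2.57], [-1.24, 4.39], [0.2, 2.65], [-2.68, 2.68]. Speed limits (rad/s): [2.57, 2.57, 3.01, 3.14, 3.14, 3.14].

## Interface

Orientations are given as a unit quaternion [w, x, y, z].
In Python, from workcell import * gives the robot as it stands. The module is installed in compiled form; this text tells all that it offers.
- The arm moves only by the tool jog_arm, never from a script. Its argument "series" is one flat list of numbers, 5 for each row, row after row: the closure, from -1 (fully open) to 1 (shut), so that 0 is half open, then the shift along the tool's x, y, z in cm, then the turn about the tool's z in rad. A call has 1 to 20 rows; each row is the pose to reach, as a shift and turn from the pose commanded when the call began, along the tool's axes at that moment; what a row does not reach only later rows make up. A row lasts 1/12 s, in which the tool goes at most 41.7 mm and 7.16 degrees, less where a joint would pass 70% of its speed; a pose out of reach is approached as far as the arm can. A call with a gripper value outside its range is refused whole. The fingers move at their own pace and stop on an object; "squeeze" is the grip in N (left out, the last holds). Time passes only in rows, so rows that repeat a pose let the fingers close. It gives the time, the measured TCP pose, the force, the opening and the grip force at its end, in the units of the state.
- get_state(): the state, without advancing time (a new reading comes with each control period).
- snapshot(name): name is "scene" or "top" or "wrist"; returns a dict with "frame" (480x640x3 uint8, red, green, blue), "z_map" (480x640 float32, m along the optical axis (not along the pixel's ray), 0 where there is no reading), "mtx" (3x3 intrinsics, pixels), "k1" (the pictures are not rectified: a ray, as slopes to the right and down, at radius r is drawn at 1 + k1 r^2 times it, then the intrinsics apply), "world_from_camera" (4x4, takes a point from camera to world coordinates). Camera axes: x right, y up, looking along -z (the intrinsics and any distortion apply to the point x, -y, -z); pixel columns grow to the right and rows downward; lengths in m; the calibration is good to about 2 mm. A picture is of the moment at which its call begins.
- sign_off(): hands the job in; it is judged then, once.
Trained networks look in the newest picture that a camera, given by its name, has taken for a name from the list of things; names that differ only in an ending like _2 or _b are one class to them, and where a whole thing is asked for, a point or a joint stands for the part that bears it (a point fixed in the world has none). Each returns a list of dicts, best first, with "conf" (0 to 1); they miss things now and then, are a little off and sometimes report something else, mostly with a low value. They report only what shows in the picture. A call takes as long as a camera call. They do not tell look-alikes from the thing itself.
- outline_of(camera, name): "pixels" (480x640 bool, what is visible of it) and "at" ([row, column] in pixels, amid what is visible of it).
- mark_of(camera, name): "at" ([row, column] in pixels: a listed point, or the origin of a listed thing).
The state is a dict: "time_s": time; "joint_positions": joint angles; "joint_vel": joint speeds; "effort": joint torques, N m; "tool_pos": TCP position; "tool_rot": TCP orientation; "wrist_force": force on the tool from outside, world axes, zero at the start; "ft_torque": the same for the moment, N m; "finger_gap": finger opening in m; "grasp_force": force on a finger pad.
Only numpy, scipy, OpenCV 4.12 (cv2) and the standard library are available. Lean on these libraries where they do the work, as an engineer would, in place of code of your own. Each camera call takes 0.05 s, during which the arm holds its last target. There are 200 camera calls.

## Task

Push the grey tote with the clay extruder's gearbox along the rollers until it is fully in the green bay, against the end stop. Then take the purple-knobbed keyed shaft from the wooden rack, put its tip into the brass hub and turn it until the key slips into the keyway, and push it fully home against the hub's spring until the purple flange meets the hub. Finish while still gripping the knob and pushing it down, since the spring lifts the shaft if it is let go; leave the plain clay-coloured shaft and the other things on the bench where they are.

Things in the scene. Friction and masses are not known exactly. Their poses are not given: they have to be found in the camera images.
- track: Fixed roller track. Origin on the table under the bay's centre; the track runs along its +y axis. Rails 50 mm high, inner faces at x = +-78 mm, y = -100 to 360 mm; nine free steel rollers, y = 104 to 336 mm, tops 28 mm high. Bay, y = -80 to 80 mm: flat floor 27 mm high on which the tote drags (up to 8 N), green end stop 66 mm high, its face at y = -80 mm.
- tote: Grey open tote, 150 (x) by 160 (y) by 50 mm high, about 0.8 kg loaded, loose on the rollers, axes along the track's (0.04 rad of play). Origin: centre of its underside; docked when at y = 0 in the track's frame. Push on its +y end wall. It holds a blue gearbox 96 mm square, top 60 mm above the origin, with an upright brass hub in the middle reaching 76 mm.
- hub (a point): Centre of the hub's mouth (its top face, 76 mm above the tote's underside), axes as the tote's. Octagonal brass hub 44 mm across, bore 20.4 mm wide, keyway 9 mm wide reaching 16 mm from the axis, red mark outside it. The hub turns stiffly (0.2 N m). The keyway points within 0.5 rad of the tote's +x axis; the angle is not reported: see it or feel for it.
- plunger (a joint): Spring plunger at the bottom of the bore: 0 at rest, grows to 0.010 m when the shaft is fully home (flange on the hub). The shaft's tip meets it 52 mm below the hub's mouth; it pushes back with 5 N there, 11 N when fully down.
- shaft: Keyed shaft with purple knob, about 0.22 kg, in a well of the rack. Origin: centre of its lower tip, z up. Steel, 18 mm diameter, z = 0 to 62 mm, tip tapered to 12 mm; key 6 mm wide on its +x side, z = 18 to 50 mm, out to 13.5 mm from the axis; flange 48 mm diameter, z = 62 to 70; hexagonal grip 36 mm across flats, z = 70 to 110, flats facing +y and -y. White marks on top lie over the key.
- shaft_tip (a point): Centre of the shaft's lower tip (same as the origin of shaft). With the key out of line, the key rests on the hub's top with the tip 18 mm deep; within about 0.1 rad of the keyway the key drops in. The tip is 62 mm below the hub's mouth when fully home.
- rack: Wooden block fixed to the table, 180 mm (x) by 70 mm (y) by 70 mm high, origin at the centre of its underside, with two through wells of 32 mm at x = -45 and +45 mm. The shafts hang in them with their flanges resting on the block's top.
- blank: Plain shaft of the same shape and size but with a clay-coloured knob and no key, in the other well of the rack: not wanted.
- drain_disc: Fired grey-brown clay disc with drain holes, 104 mm diameter, 10 mm thick, lying beyond the track. Leave it.
- former: Purple printed disc, 96 mm diameter, 8 mm thick, lying near the robot. Leave it.
- glaze_jar: Blue jar with black cap, 60 mm diameter, 75 mm high. Leave it.
- needle: Needle tool with a wooden handle, 150 mm long, lying on the table. Leave it.
- glaze_brush: Brush lying on the table beyond the track. Leave it.
- slip_bowl: Small white bowl, 90 mm diameter, 45 mm high, near the robot. Leave it.
There are look-alikes about, which are no part of the job. What is shaped like the shaft but orange is not meant.

How it is judged:
On the way, in this order (a step that is already met when the one before it is completed fails the run):
1. the tote is pushed fully into the bay, against the end stop (y of tote in the frame of track below 0.007 m and z of tote in the frame of track below 0.03 m and linear speed of tote below 0.02 m/s), for 0.2 s.
2. the shaft's tip is in the hub's bore (z of shaft_tip in the frame of hub below -0.006 m and horizontal distance between shaft_tip and hub below 0.005 m), for 0.1 s.
At the end, for the whole second after the job is handed in: Tote in the bay within 7 mm of the end stop, flat on its floor; keyed shaft in the hub, upright within 0.08 rad, within 4 mm of the axis and 2.5 mm of fully home, plunger pressed at least 7.5 mm, shaft still; the fingers still hold the knob with at least 4 N (y of tote in the frame of track below 0.007 m and z of tote in the frame of track below 0.03 m and z of shaft_tip in the frame of hub below -0.0595 m and horizontal distance between shaft_tip and hub below 0.004 m and angle between shaft's own z axis and vertical below 0.08 rad and value of joint plunger above 0.0075 m and contact force between the fingers and shaft above 4 N and linear speed of shaft below 0.02 m/s); the arm keeps its last pose, push and grip.
It fails at once if the plain shaft is pulled or shoved away (more than 30 mm) (distance of blank from where it was at the start of the episode above 0.03 m).
It fails at once if another thing on the bench is shoved more than 30 mm (distance of any of drain_disc, former, glaze_jar, needle, glaze_brush, slip_bowl from where it was at the start of the episode above 0.03 m).
It also fails if it takes over 61 s, if anything falls off the work surface, if the arm or the gripper's body presses on something with over 40 N, if the wrist force passes 120 N, or if a joint passes its speed limit or range.

## Working session

There is one attempt and no reset: what is moved stays moved. The work goes in short steps, Python scripts to look and compute and a tool call to move; the robot and the scene stay as the last step left them, time stands still between calls to the robot, and variables do not carry over. Pictures are saved under pics/ and viewed, at most 10 in all, crops included, and the job is handed in when it is done.

Besides the shell and the picture viewer there is one more tool, called after "Emit:" as a command line: name --argument value ..., lists and objects as JSON in quotes. jog_arm: Moves the arm, as the interface text tells. Its arguments: {"type":"object","properties":{"series":{"type":"array","items":{"type":"number"}},"squeeze":{"type":"number"}},"required":["series"]}

```bash
mkdir -p pics
cat > h.py <<'E'
from workcell import *
import numpy as np, cv2
from scipy.spatial.transform import Rotation as R
def rays(s,px):  # px Nx2 (row,col) -> slopes
    px=np.atleast_2d(px).astype(float)
    return cv2.undistortPoints(px[:,None,::-1].copy(),s["mtx"],np.array([s["k1"],0,0,0.]))[:,0]
def towc(s,c): return (s["world_from_camera"]@np.c_[c,np.ones(len(c))].T).T[:,:3]
def atdepth(s,px,z=None):
    px=np.atleast_2d(px); r=rays(s,px)
    if z is None: z=s["z_map"][px[:,0].astype(int),px[:,1].astype(int)]
    z=np.broadcast_to(z,len(r))
    return towc(s,np.c_[r[:,0]*z,-r[:,1]*z,-z])
def atheight(s,px,h):
    o=s["world_from_camera"][:3,3]; d=atdepth(s,px,1.0)-o
    return o+d*((h-o[2])/d[:,2])[:,None]
def cloud(s,mask):
    px=np.argwhere(mask&(s["z_map"]>0)); return px,atdepth(s,px)
def save(n,im): cv2.imwrite("pics/"+n,cv2.cvtColor(im,cv2.COLOR_RGB2BGR))
E
python3 - <<'E'
from h import *
for c in("scene","top"):
    s=snapshot(c); save(c+"0.png",s["frame"]); np.savez(c+"0.npz",**s)
    print(c,s["world_from_camera"][:3,3].round(3))
    for n in("tote","hub","shaft","blank","rack","track"):
        for d in outline_of(c,n)[:3]:
            px,P=cloud(s,d["pixels"])
            print(n,round(d["conf"],2),np.round(d["at"]),len(P),P.min(0).round(3),np.median(P,0).round(3),P.max(0).round(3)) if len(P) else 0
    for n in("hub","shaft","shaft_tip","track","rack","tote"):
        print("mark",n,[(round(d["conf"],2),np.round(d["at"],1)) for d in mark_of(c,n)[:3]])
E
```

```text
scene [ 1.168 -0.685  0.66 ]
tote 0.55 [218. 374.] 2827 [ 0.373  0.032 -0.   ] [0.563 0.084 0.072] [0.627 0.316 0.108]
hub 0.93 [217. 371.] 2906 [ 0.371 -0.002 -0.001] [0.562 0.083 0.072] [0.637 0.316 0.108]
shaft 0.83 [294. 171.] 766 [ 0.43  -0.458  0.001] [ 0.493 -0.437  0.085] [ 0.509 -0.41   0.115]
shaft 0.75 [272. 228.] 571 [ 0.508 -0.355  0.071] [ 0.538 -0.337  0.102] [ 0.551 -0.309  0.121]
shaft 0.61 [247. 242.] 561 [ 0.371 -0.255  0.   ] [ 0.466 -0.237  0.082] [ 0.483 -0.149  0.114]
blank 0.56 [250. 208.] 515 [ 0.266 -0.348  0.   ] [ 0.448 -0.329  0.1  ] [ 0.461 -0.224  0.122]
rack 0.97 [290. 224.] 2237 [ 0.387 -0.37  -0.   ] [ 0.545 -0.354  0.055] [ 0.577 -0.287  0.08 ]
track 0.69 [251. 328.] 6011 [ 0.397 -0.162 -0.   ] [ 0.577 -0.056  0.03 ] [0.641 0.345 0.07 ]
mark hub [(0.59, array([202.2, 372.7]))]
mark shaft [(0.88, array([318.5, 176.1])), (0.83, array([272.4, 246.9]))]
mark shaft_tip [(0.97, array([322.2, 178.5])), (0.59, array([274.8, 248.4]))]
mark track [(0.72, array([257.7, 326.8]))]
mark rack [(0.92, array([293.5, 222.9])), (0.25, array([258.4, 324.3]))]
mark tote
[... 545 characters left out ...]
 389 [ 0.412 -0.344  0.071] [ 0.436 -0.321  0.117] [ 0.458 -0.301  0.124]
rack 0.73 [282. 409.] 1893 [ 0.39  -0.372 -0.002] [ 0.48  -0.321  0.07 ] [ 0.578 -0.287  0.122]
track 0.84 [255. 276.] 10239 [ 0.451 -0.161 -0.005] [ 0.545 -0.019  0.028] [0.651 0.296 0.079]
track 0.34 [251. 219.] 4930 [0.468 0.033 0.02 ] [0.543 0.114 0.062] [0.62  0.209 0.109]
mark hub [(0.74, array([249.1, 216. ])), (0.37, array([149.8, 299.8]))]
mark shaft [(0.93, array([290.7, 369.9])), (0.86, array([285.2, 456.2])), (0.8, array([263.3, 410. ]))]
mark shaft_tip [(0.62, array([302.1, 410.3]))]
mark track [(0.6, array([254.7, 295. ]))]
mark rack [(0.69, array([280.6, 410.3]))]
mark tote [(0.9, array([252.1, 219.3]))]
```

View pics/top0.png

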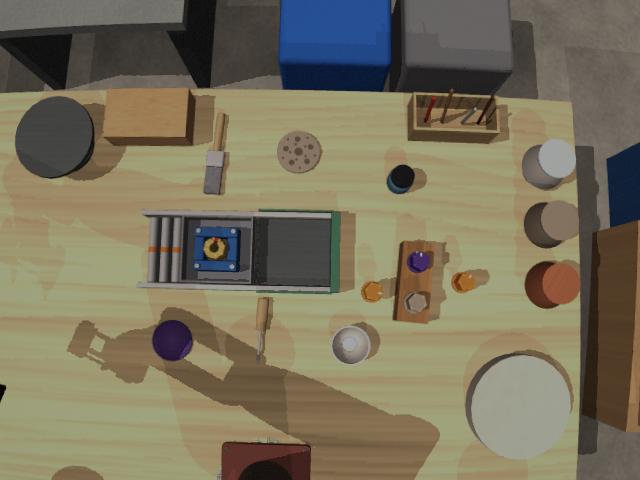

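View pics/scene0.png

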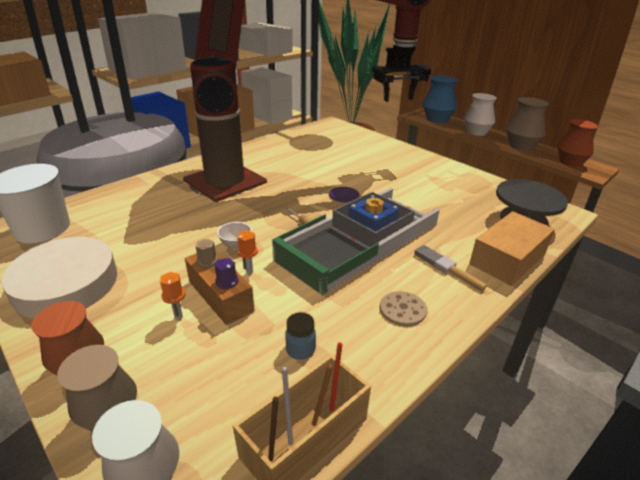

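The top picture shows the purple knob at (row 261, col 419) in the rack, the clay knob (302,416) beside it, and orange look-alikes at (292,372) and (282,463). The tote's hub is at (249,216), and the green stop is on the right at col 335. The purple knob in the rack fits the description. I'll confirm it in an enlarged crop and measure.

Run:
```python
from h import *
t=dict(np.load("top0.npz")); c=dict(np.load("scene0.npz"))
a=cv2.resize(t["frame"][235:325,360:480],(480,360),interpolation=3)
b=cv2.resize(t["frame"][222:277,190:245],(320,320),interpolation=3)
e=cv2.resize(c["frame"][225:325,140:300],(480,240*5//4),interpolation=3)
im=np.zeros((600,800,3),np.uint8); im[:300,:480]=e[:300]; im[:320,480:]=b
im[300:600,:480]=cv2.resize(a,(480,300)); save("crop1.png",im)
px,P=cloud(t,np.ones((480,640),bool)); hsv=cv2.cvtColor(t["frame"],cv2.COLOR_RGB2HSV)[px[:,0],px[:,1]].astype(int)
def sel(m,n):
    q=P[m]; print(n,len(q),q.min(0).round(3),q.mean(0).round(4),q.max(0).round(3),cv2.minAreaRect(q[:,:2].astype(np.float32))); return q
box=lambda x0,x1,y0,y1,z0,z1:(P[:,0]>x0)&(P[:,0]<x1)&(P[:,1]>y0)&(P[:,1]<y1)&(P[:,2]>z0)&(P[:,2]<z1)
sel(box(.4,.7,-.25,.35,.045,.057),"rails")
sel(box(.4,.7,-.25,.0,.058,.075),"stop")
sel(box(.46,.63,-.0,.25,.070,.084),"tote rim")
sel(box(.5,.6,.05,.17,.098,.115),"hub top")
sel(box(.37,.6,-.38,-.27,.062,.075),"rack top")
sel(box(.48,.57,-.38,-.28,.108,.13),"shaft knob")
sel(box(.40,.47,-.38,-.28,.108,.13),"blank knob")
sel(box(.4,.5,-.28,-.19,.10,.13),"orangeA"); sel(box(.44,.53,-.48,-.39,.10,.13),"orangeB")
```

```text
rails 2283 [ 0.451 -0.141  0.045] [0.5463 0.0746 0.0503] [0.639 0.3   0.057] ((0.5447364449501038, 0.07968510687351227), (0.18829011917114258, 0.44058096408843994), 0.13896355032920837)
stop 1055 [ 0.434 -0.25   0.058] [ 0.5378 -0.139   0.0655] [ 0.639 -0.     0.075] ((0.5370616912841797, -0.12488782405853271), (0.25095951557159424, 0.20375220477581024), 89.49958038330078)
tote rim 815 [0.468 0.034 0.07 ] [0.5453 0.1152 0.0776] [0.62  0.195 0.084] ((0.5440483093261719, 0.11437582969665527), (0.15163524448871613, 0.16162601113319397), 0.1281202733516693)
hub top 251 [0.521 0.091 0.098] [0.543  0.1136 0.104 ] [0.567 0.136 0.109] ((0.5438040494918823, 0.11367353051900864), (0.042299140244722366, 0.043432336300611496), 73.85450744628906)
rack top 1784 [ 0.39  -0.372  0.062] [ 0.4809 -0.3286  0.0701] [ 0.574 -0.288  0.075] ((0.4811118245124817, -0.3302799165248871), (0.07282194495201111, 0.18133559823036194), 85.36469268798828)
shaft knob 264 [ 0.504 -0.351  0.109] [ 0.5246 -0.3323  0.1187] [ 0.546 -0.313  0.125] ((0.5251423716545105, -0.3330617845058441), (0.036155249923467636, 0.041271161288022995), 34.02914810180664)
blank knob 273 [ 0.415 -0.345  0.109] [ 0.4348 -0.3251  0.1183] [ 0.455 -0.305  0.124] ((0.43483397364616394, -0.3251191973686218), (0.04079306125640869, 0.03615543991327286), 73.54999542236328)
orangeA 253 [ 0.439 -0.253  0.1  ] [ 0.4577 -0.233   0.1105] [ 0.477 -0.213  0.116] ((0.45726388692855835, -0.23250967264175415), (0.03498616814613342, 0.03953035920858383), 44.83308029174805)
orangeB 241 [ 0.465 -0.454  0.1  ] [ 0.4819 -0.4338  0.1105] [ 0.498 -0.414  0.117] ((0.48188498616218567, -0.43419530987739563), (0.03278564289212227, 0.03961636498570442), 0.8364461660385132)
```

View pics/crop1.png

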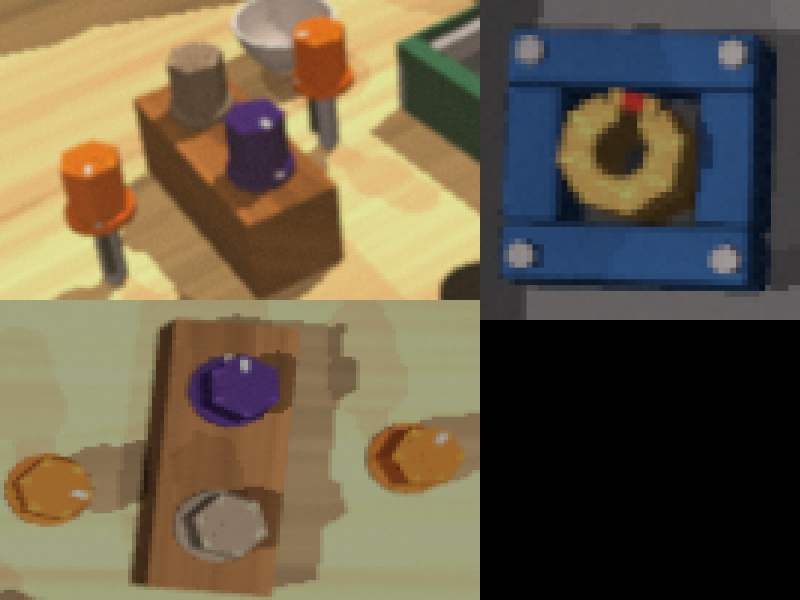

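Confirmed: the purple-knobbed shaft in the rack carries white marks pointing roughly toward world +x. The hub's red mark is also near +x, turned slightly clockwise.

```bash
cat >> h.py <<'E'
def go(p,yaw=None):
    s=get_state(); q=s["tool_rot"]; r=R.from_quat([q[1],q[2],q[3],q[0]]); m=r.as_matrix()
    ty=np.arctan2(m[1,1],m[0,1])
    print("t",round(s["time_s"],2),"pos",s["tool_pos"].round(4) if hasattr(s["tool_pos"],"round") else s["tool_pos"],"tool y dir",round(ty,3),"z",m[:,2].round(3),"j",np.round(s["joint_positions"],2),"F",np.round(s["wrist_force"],1))
    print("shift cm",(m.T@(np.array(p)-s["tool_pos"])*100).round(2))
    if yaw is not None: print("turn",round((ty-yaw+np.pi/2)%np.pi-np.pi/2,3))
E
python3 -c "
from h import *
go([.544,.255,.15],0)
print(get_state()['tool_rot'])"
```

```text
t 1.3 pos [0.2513 0.5722 0.2475] tool y dir 1.157 z [-0. -0. -1.] j [ 1.03  0.22  1.53 -0.    1.39 -0.13] F [-0.1 -0.3 -0.2]
shift cm [-39.56 -17.28   9.75]
turn 1.157
[-6.38072408e-07  2.05435442e-01  9.78670669e-01 -6.09213532e-06]
```

Emit:
jog_arm --series '[-1,-40.2,-18.7,9.5,1.157,-1,-40.2,-18.7,9.5,1.157,-1,-40.2,-18.7,9.5,1.157,-1,-40.2,-18.7,9.5,1.157,-1,-40.2,-18.7,9.5,1.157,-1,-40.2,-18.7,9.5,1.157,-1,-40.2,-18.7,9.5,1.157,-1,-40.2,-18.7,9.5,1.157,-1,-40.2,-18.7,9.5,1.157,-1,-40.2,-18.7,9.5,1.157,-1,-40.2,-18.7,9.5,1.157,-1,-40.2,-18.7,9.5,1.157,-1,-40.2,-18.7,13.5,1.157,-1,-40.2,-18.7,17.2,1.157,-1,-40.2,-18.7,17.2,1.157,-1,-40.2,-18.7,17.2,1.157]'

```text
time_s: 2.63
tool_pos: [0.5418, 0.239, 0.0734]
tool_rot: [-0.002, 0.707, 0.707, -0.003]
wrist_force: [0.4, -0.5, 0.8]
finger_gap: 0.0872
grasp_force: 0.0
```

Emit:
jog_arm --series '[-1,-1.5,0.2,0,0,-1,-2.8,0.2,0,0,-1,-3.5,0.2,0,0,-1,-4.3,0.2,0,0,-1,-5.3,0.2,0,0,-1,-6.5,0.2,0,0,-1,-7.7,0.2,0,0,-1,-8.9,0.2,0,0,-1,-10.1,0.2,0,0,-1,-11.3,0.2,0,0,-1,-12.5,0.2,0,0,-1,-13.7,0.2,0,0,-1,-14.9,0.2,0,0,-1,-16.1,0.2,0,0,-1,-17.2,0.2,0,0,-1,-18.2,0.2,0,0,-1,-19,0.2,0,0,-1,-19.6,0.2,0,0,-1,-20.1,0.2,0,0,-1,-20.1,0.2,0,0]'

```text
time_s: 4.3
tool_pos: [0.5463, 0.0372, 0.0757]
tool_rot: [0.0, 0.707, 0.707, -0.0]
wrist_force: [-0.4, 0.2, 0.2]
finger_gap: 0.0873
grasp_force: 0.0
```

Emit:
jog_arm --series '[-1,-0.2,0,0,0,-1,-0.4,0,0,0,-1,-0.6,0,0,0,-1,-0.8,0,0,0,-1,-0.9,0,0,0,-1,-0.9,0,0,0]'

```text
time_s: 4.8
tool_pos: [0.5463, 0.0335, 0.0759]
tool_rot: [-0.002, 0.707, 0.707, 0.002]
wrist_force: [0.8, 18.8, 2.0]
finger_gap: 0.087
grasp_force: 9.4
```

Run:
```python
from h import *
go([0,0,0])
t=snapshot("top"); save("top1.png",t["frame"])
px,P=cloud(t,np.ones((480,640),bool))
for n,(x0,x1,y0,y1,z0,z1) in {"hub":(.5,.6,-.13,.02,.096,.112),"rim":(.46,.63,-.14,.1,.071,.083)}.items():
    m=(P[:,0]>x0)&(P[:,0]<x1)&(P[:,1]>y0)&(P[:,1]<y1)&(P[:,2]>z0)&(P[:,2]<z1); q=P[m]; print(n,len(q),q.min(0),q.mean(0),q.max(0))
save("crop2.png",cv2.resize(t["frame"][200:310,150:350],(800,440),interpolation=3))
```

```text
t 4.8 pos [0.5463 0.0335 0.0759] tool y dir 0.001 z [ 0.001  0.006 -1.   ] j [-0.09  0.23  1.87  0.01  1.05 -0.09] F [ 0.8 18.8  2. ]
shift cm [ -3.35 -54.63   7.54]
hub 260 [ 0.52141359 -0.08225938  0.09656014] [ 0.54357962 -0.06041291  0.10304612] [ 0.56663934 -0.03883376  0.10899108]
rim 452 [ 0.46924428 -0.13998414  0.07120685] [ 0.54573341 -0.08429353  0.07769647] [ 0.61993338 -0.00181693  0.0829931 ]
```

View pics/crop2.png

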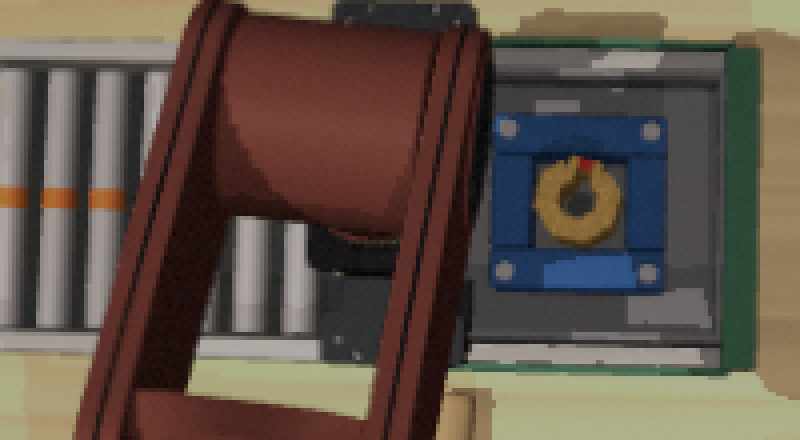

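The tote stopped at 19 N against the green end stop (crop col 720), with the hub at about (0.5436, -0.0604, 0.103). Next, the shaft.

Emit:
jog_arm --series '[-1,2,0,0,0,-1,2,0,-4,0,-1,2,0,-8,0,-1,2,0,-12,0,-1,0,0,-16,0,-1,-36.6,-2.1,-16,1.5,-1,-36.6,-2.1,-16,1.5,-1,-36.6,-2.1,-16,1.5,-1,-36.6,-2.1,-16,1.5,-1,-36.6,-2.1,-16,1.5,-1,-36.6,-2.1,-16,1.5,-1,-36.6,-2.1,-16,1.5,-1,-36.6,-2.1,-16,1.5,-1,-36.6,-2.1,-16,1.5,-1,-36.6,-2.1,-16,1.5,-1,-36.6,-2.1,-16,1.5,-1,-36.6,-2.1,-16,1.5,-1,-36.6,-2.1,-16,1.5,-1,-36.6,-2.1,-16,1.5,-1,-36.6,-2.1,-16,1.5]'

```text
time_s: 6.52
tool_pos: [0.5252, -0.3366, 0.2357]
tool_rot: [0.0, 0.999, 0.037, -0.0]
wrist_force: [0.5, 0.5, -1.0]
finger_gap: 0.0868
grasp_force: 0.0
```

Run:
```python
from h import *
t=snapshot("top"); px,P=cloud(t,np.ones((480,640),bool))
for n,(x0,x1,y0,y1,z0,z1) in {"hub":(.5,.6,-.13,.02,.096,.112),"rim":(.46,.63,-.132,.1,.071,.083)}.items():
    m=(P[:,0]>x0)&(P[:,0]<x1)&(P[:,1]>y0)&(P[:,1]<y1)&(P[:,2]>z0)&(P[:,2]<z1); q=P[m]; print(n,len(q),q.min(0),q.mean(0),q.max(0))
s=snapshot("wrist"); np.savez("w1.npz",**s); save("w1.png",s["frame"])
px,P=cloud(s,np.ones((480,640),bool)); f=s["frame"][px[:,0],px[:,1]].astype(int)
h=cv2.cvtColor(s["frame"],cv2.COLOR_RGB2HSV)[px[:,0],px[:,1]].astype(int)
near=(abs(P[:,0]-.525)<.035)&(abs(P[:,1]+.333)<.035)
for n,a,b in(("top",.113,.124),("flange",.074,.084)):
    m=near&(P[:,2]>a)&(P[:,2]<b); q=P[m]
    c,r=cv2.minEnclosingCircle(q[:,:2].astype(np.float32)); print(n,len(q),q.mean(0).round(4),q.min(0),q.max(0),c,r,cv2.minAreaRect(q[:,:2].astype(np.float32)))
    w=m&(f.min(1)>120)&(h[:,1]<90); print(" white",w.sum(),P[w].mean(0) if w.any() else 0,px[w].mean(0) if w.any() else 0)
go([.525,-.333,.1])
```

```text
hub 261 [ 0.52140081 -0.08239919  0.09639598] [ 0.54355048 -0.06044732  0.10317051] [ 0.56665386 -0.03886809  0.11096777]
rim 522 [ 0.46926943 -0.13196166  0.07108656] [ 0.54611697 -0.03901618  0.07753608] [0.62007688 0.02017973 0.0829906 ]
top 2092 [ 0.5265 -0.3311  0.1187] [ 0.50495624 -0.34933268  0.11302054] [ 0.54628636 -0.31282253  0.12179543] (0.5256885290145874, -0.3310961127281189) 0.02078900672495365 ((0.5256308317184448, -0.3312382996082306), (0.04136743023991585, 0.0359148271381855), 2.755037546157837)
 white 66 [ 0.53875116 -0.33040987  0.11914234] [221.  308.5]
flange 587 [ 0.5391 -0.3314  0.0786] [ 0.51632041 -0.35455627  0.07411057] [ 0.54957256 -0.30746562  0.08399989] (0.5258942246437073, -0.33115071058273315) 0.023805318400263786 ((0.5330755114555359, -0.3309222459793091), (0.03301285207271576, 0.04705386236310005), 0.6638383865356445)
 white 29 [ 0.54745559 -0.3299895   0.07899668] [197.68965517 309.68965517]
t 6.62 pos [ 0.5252 -0.3365  0.2357] tool y dir -1.497 z [-0. -0. -1.] j [-0.7   0.23  1.54 -0.    1.37  0.8 ] F [0.1 0.3 0.4]
shift cm [ 0.   -0.35 13.57]
```

View pics/w1.png

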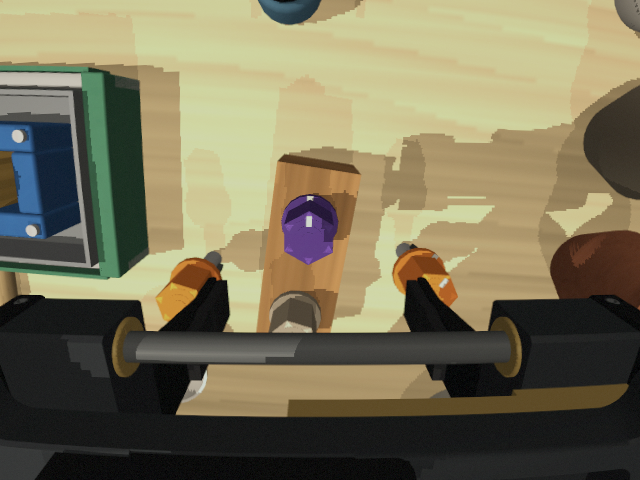

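The wrist picture shows the purple knob at (238,309), its white marks at (221,308) and (198,310), and the orange decoys at (280,180) and (275,430), which the fingers clear. The shaft axis is at (0.5256, -0.3312) and its yaw is about 0.052.

Emit:
jog_arm --series '[-1,0.1,-0.5,4,0.02,-1,0.1,-0.5,8,0.02,-1,0.1,-0.5,11,0.02,-1,0.1,-0.5,12.8,0.02,-1,0.1,-0.5,12.8,0.02,-1,0.1,-0.5,12.8,0.02,0.3,0.1,-0.5,12.8,0.02,1,0.1,-0.5,12.8,0.02,1,0.1,-0.5,12.8,0.02,1,0.1,-0.5,12.8,0.02,1,0.1,-0.5,12.8,0.02,1,0.1,-0.5,12.8,0.02,1,0.1,-0.5,12.8,0.02]' --squeeze 40

```text
time_s: 7.7
tool_pos: [0.5259, -0.3316, 0.1078]
tool_rot: [0.0, 1.0, 0.025, 0.0]
wrist_force: [0.4, 0.4, 0.1]
finger_gap: 0.0482
grasp_force: 0.0
```

Emit:
jog_arm --series '[1,0,0,0,0,1,0,0,0,0,1,0,0,0,0,1,0,0,0,0]'

```text
time_s: 8.03
tool_pos: [0.5258, -0.3314, 0.1075]
tool_rot: [-0.0, 1.0, 0.025, -0.0]
wrist_force: [-0.8, 0.6, 0.3]
finger_gap: 0.036
grasp_force: 40.0
```

Run:
```python
from h import *
t=dict(np.load("top0.npz"))
def ang(f,c):
    cr=f.astype(int); m=(cr[...,0]>130)&(cr[...,1]<90)&(cr[...,2]<90)
    px=np.argwhere(m); w=atheight(t,px,.103); k=np.hypot(*(w[:,:2]-c).T)<.028; w=w[k]; px=px[k]
    v=w.mean(0)[:2]-c; print("red",len(px),px.mean(0),w.mean(0),"ang",np.arctan2(v[1],v[0]),np.hypot(*v))
    g=np.stack(np.meshgrid(np.arange(480),np.arange(640),indexing="ij"),-1).reshape(-1,2)
    w=atheight(t,g,.103)[:,:2]-c; r=np.hypot(*w.T); a=np.arctan2(w[:,1],w[:,0]); val=f.max(2).ravel()
    for lo in np.arange(-.8,.81,.1):
        k=(r>.011)&(r<.016)&(abs(a-lo)<.1); print(round(lo,1),k.sum(),val[k].mean().round() if k.any() else 0,end=" | ")
    print()
ang(t["frame"],np.array([.5436,.1137]))
f=cv2.cvtColor(cv2.imread("pics/top1.png"),cv2.COLOR_BGR2RGB); ang(f,np.array([.5436,-.0604]))
```

```text
red 9 [238.88888889 215.55555556] [0.56264018 0.1107897  0.103     ] ang -0.15167646011814134 0.019261313580886317
-0.8 3 154.0 | -0.7 2 154.0 | -0.6 2 142.0 | -0.5 3 118.0 | -0.4 3 91.0 | -0.3 2 64.0 | -0.2 3 65.0 | -0.1 2 60.0 | -0.0 2 62.0 | 0.1 4 93.0 | 0.2 2 124.0 | 0.3 2 159.0 | 0.4 3 159.0 | 0.5 3 153.0 | 0.6 3 153.0 | 0.7 2 158.0 | 0.8 3 153.0 | 
red 1 [242. 298.] [ 0.56004965 -0.06887361  0.103     ] ang -0.4756736835174284 0.018503866998477937
-0.8 3 135.0 | -0.7 2 134.0 | -0.6 2 112.0 | -0.5 3 93.0 | -0.4 3 84.0 | -0.3 2 72.0 | -0.2 3 73.0 | -0.1 2 70.0 | -0.0 2 64.0 | 0.1 4 82.0 | 0.2 2 100.0 | 0.3 2 136.0 | 0.4 3 135.0 | 0.5 3 127.0 | 0.6 3 129.0 | 0.7 3 137.0 | 0.8 4 127.0 |
```

Emit:
jog_arm --series '[1,0,0,-2,0,1,0,0,-5,0,1,0,0,-9,0,1,0,0,-13,0,1,0,0,-13,0]'

```text
time_s: 8.45
tool_pos: [0.5292, -0.3343, 0.2474]
tool_rot: [0.005, 1.0, 0.025, 0.005]
wrist_force: [2.5, -1.0, 1.2]
finger_gap: 0.0359
grasp_force: 40.0
```

Emit:
jog_arm --series '[1,-3.2,-27.3,0,0.19,1,-3.2,-27.3,0,0.19,1,-3.2,-27.3,0,0.19,1,-3.2,-27.3,0,0.19,1,-3.2,-27.3,0,0.19,1,-3.2,-27.3,0,0.19,1,-3.2,-27.3,0,0.19,1,-3.2,-27.3,0,0.19,1,-3.2,-27.3,0,0.19,1,-3.2,-27.3,0,0.19,1,-3.2,-27.3,0,0.19]'

```text
time_s: 9.37
tool_pos: [0.4802, -0.0615, 0.2373]
tool_rot: [0.0, 0.998, -0.07, -0.0]
wrist_force: [0.1, 0.5, -2.3]
finger_gap: 0.0351
grasp_force: 40.0
```

Run:
```python
from h import *
s=snapshot("wrist"); np.savez("w2.npz",**s)
px,P=cloud(s,np.ones((480,640),bool)); f=s["frame"][px[:,0],px[:,1]].astype(int)
near=np.hypot(P[:,0]-.5436,P[:,1]+.0604)<.03
m=near&(P[:,2]>.098)&(P[:,2]<.108); q=P[m][:,:2].astype(np.float32)
c,r=cv2.minEnclosingCircle(q); print("hub",len(q),c,r,P[m].mean(0))
red=near&(f[:,0]>110)&(f[:,1]<80)&(f[:,2]<80)
if red.any():
    v=P[red].mean(0)[:2]-c; print("red",red.sum(),P[red].mean(0),np.arctan2(v[1],v[0]),px[red].mean(0))
hp=px[m].mean(0).astype(int); print(hp)
go([.5436,-.0604,.21])
y0=np.clip(hp[0]-60,0,360); x0=np.clip(hp[1]-80,0,480)
im=np.zeros((600,800,3),np.uint8); im[:360,:480]=cv2.resize(s["frame"],(480,360)); im[360:600,480:800]=cv2.resize(s["frame"][y0:y0+120,x0:x0+160],(320,240),interpolation=3)
im[0:240,480:800]=0; save("w2.png",im)
```

```text
hub 2307 (0.5450169444084167, -0.0580734983086586) 0.023546043783426285 [ 0.54450804 -0.05768249  0.10350558]
red 92 [ 0.56335292 -0.06188462  0.10410781] -0.20493131100069048 [122.05434783 299.70652174]
[149 297]
t 9.42 pos [ 0.4802 -0.0617  0.2373] tool y dir -1.712 z [-0. -0. -1.] j [-0.29 -0.11  1.89 -0.    1.36  1.42] F [-0.2 -0.3 -2.5]
shift cm [ 6.26 -1.02  2.73]
```

View pics/w2.png

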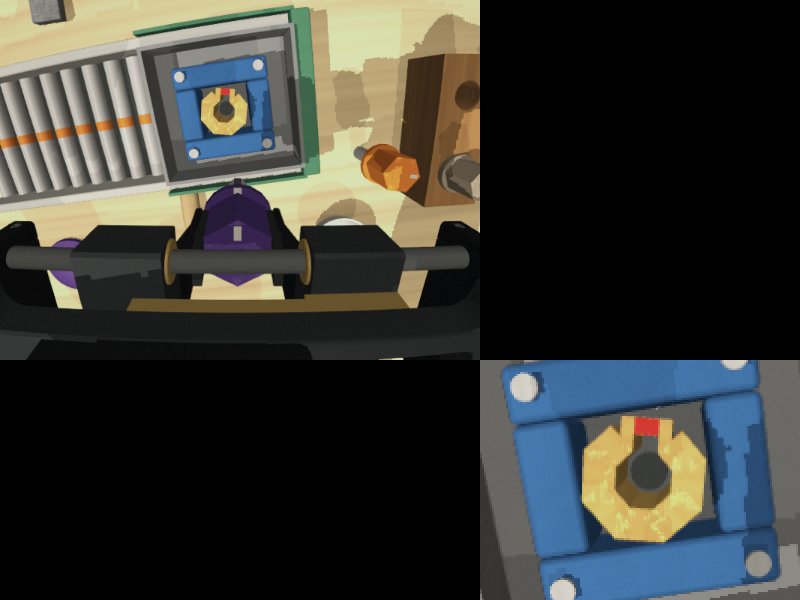

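The wrist picture shows the red mark at the top of the hub (native row 122, col 300) and the shaft held upright with its white marks forward. I'll fit the hub's centre and key direction without the boss that carries the mark.

Run:
```python
from h import *
s=dict(np.load("w2.npz")); px,P=cloud(s,np.ones((480,640),bool)); f=s["frame"][px[:,0],px[:,1]].astype(int)
near=np.hypot(P[:,0]-.5436,P[:,1]+.0604)<.035
brass=near&(f[:,0]>120)&(f[:,0]-f[:,2]>60)&(P[:,2]>.099)&(P[:,2]<.108)
W=atheight(s,px,.103)[:,:2]; q=W[brass]
red=near&(f[:,0]>110)&(f[:,1]<80)&(f[:,2]<80); rm=W[red].mean(0)
a=-.14
for _ in range(5):
    u=np.array([np.cos(a),np.sin(a)]); v=np.array([-u[1],u[0]])
    lat=q@v; al=q@u; lm=(lat.min()+lat.max())/2; c=u*(al.min()+.022)+v*lm
    d=rm-c; a=np.arctan2(d[1],d[0])
print("c",c,"a",a,"latwidth",np.ptp(lat),"alen",np.ptp(al),"redr",np.hypot(*d))
# bore: dark interior floor circle + key: low-z pixels
inn=near&(np.hypot(*(W-c).T)<.019)&~brass&~red
e=W[inn]-c; r=np.hypot(*e.T); k=(r>.0115)&(r<.0155); print("keyway px ang",k.sum(),np.median(np.arctan2(e[k,1],e[k,0])),np.arctan2(e[k,1],e[k,0]).mean())
```

```text
c [ 0.54499759 -0.05791281] a -0.2106351938754074 latwidth 0.044232016499285064 alen 0.043977816939226755 redr 0.01877218120752612
keyway px ang 71 -0.23720832635251565 -0.23101891982613224
```

Emit:
jog_arm --series '[1,3,-0.6,0,0.07,1,6.4,-1.25,0,0.07,1,6.4,-1.25,0,0.07,1,6.4,-1.25,0,0.07,1,6.4,-1.25,1.5,0.07,1,6.4,-1.25,3,0.07,1,6.4,-1.25,3.5,0.07,1,6.4,-1.25,4,0.07,1,6.4,-1.25,4.5,0.07,1,6.4,-1.25,4.5,0.07,1,6.4,-1.25,4.5,0.07]'

```text
time_s: 10.33
tool_pos: [0.5452, -0.0572, 0.193]
tool_rot: [0.0, 0.995, -0.104, 0.0]
wrist_force: [-0.5, -0.1, -1.7]
finger_gap: 0.0359
grasp_force: 40.0
```

Emit:
jog_arm --series '[1,0,0,0.4,0,1,0,0,0.7,0,1,0,0,0.9,0,1,0,0,1.1,0,1,0,0,1.3,0,1,0,0,1.4,0,1,0,0,1.4,0]'

```text
time_s: 10.92
tool_pos: [0.5449, -0.057, 0.1782]
tool_rot: [-0.0, 0.995, -0.104, -0.0]
wrist_force: [-0.1, 0.2, -2.0]
finger_gap: 0.0359
grasp_force: 40.0
```

Tip is about 24 mm deep with no resistance, so the key seems to be in the keyway. Going on down.

Emit:
jog_arm --series '[1,0,0,0.3,0,1,0,0,0.6,0,1,0,0,0.9,0,1,0,0,1.2,0,1,0,0,1.5,0,1,0,0,1.8,0,1,0,0,2.1,0,1,0,0,2.4,0,1,0,0,2.4,0]'

```text
time_s: 11.67
tool_pos: [0.5447, -0.0569, 0.1537]
tool_rot: [-0.0, 0.995, -0.104, -0.001]
wrist_force: [-0.6, 0.3, -2.3]
finger_gap: 0.0354
grasp_force: 40.0
```

Emit:
jog_arm --series '[1,0,0,0.3,0,1,0,0,0.6,0,1,0,0,0.8,0,1,0,0,1.0,0,1,0,0,1.2,0,1,0,0,1.3,0,1,0,0,1.3,0,1,0,0,1.3,0]'

```text
time_s: 12.33
tool_pos: [0.5458, -0.0572, 0.1427]
tool_rot: [0.0, 0.995, -0.104, 0.001]
wrist_force: [-1.4, 0.0, 6.2]
finger_gap: 0.0357
grasp_force: 40.0
```

Emit:
jog_arm --series '[1,0,0,0.2,0,1,0,0,0.4,0,1,0,0,0.6,0,1,0,0,0.8,0,1,0,0,0.8,0,1,0,0,0.8,0]'

```text
time_s: 12.83
tool_pos: [0.5464, -0.0573, 0.1401]
tool_rot: [0.0, 0.995, -0.104, 0.001]
wrist_force: [-18.0, 5.0, 41.5]
finger_gap: 0.0361
grasp_force: 40.0
```

Emit:
jog_arm --series '[1,-0.1,0,-0.1,0,1,-0.1,0,-0.2,0,1,-0.1,0,-0.2,0,1,-0.1,0,-0.2,0]'

```text
time_s: 13.17
tool_pos: [0.546, -0.0572, 0.1402]
tool_rot: [0.0, 0.995, -0.104, 0.002]
wrist_force: [-8.7, 1.5, 25.1]
finger_gap: 0.0361
grasp_force: 40.0
```

Run:
```python
from h import *
go([0,0,0]); 
for c in ("scene","wrist"):
    s=snapshot(c); np.savez("f_"+c+".npz",**s)
    px,P=cloud(s,np.ones((480,640),bool)); f=s["frame"][px[:,0],px[:,1]].astype(int)
    near=np.hypot(P[:,0]-.545,P[:,1]+.058)<.04
    pur=near&(f[:,2]-f[:,1]>25)&(f[:,0]-f[:,1]>8); q=P[pur]
    if len(q): print(c,len(q),"top z",np.percentile(q[:,2],[1,99]).round(4),px[pur].mean(0))
    if c=="scene":
        y,x=px[pur].mean(0).astype(int); save("f.png",cv2.resize(s["frame"][y-45:y+60,x-70:x+70],(800,600),interpolation=3))
go([0,0,0])
```

```text
t 13.17 pos [ 0.546  -0.0572  0.1402] tool y dir -1.78 z [ 0.004 -0.001 -1.   ] j [-0.25  0.14  1.83 -0.    1.17  1.53] F [-8.7  1.5 25.1]
shift cm [-54.66   5.72  13.77]
scene 105 top z [0.1105 0.153 ] [216.72380952 327.95238095]
wrist 6962 top z [0.1065 0.1998] [300.0810112  316.22723355]
t 13.27 pos [ 0.546  -0.0572  0.1402] tool y dir -1.78 z [ 0.004 -0.001 -1.   ] j [-0.25  0.14  1.83 -0.    1.17  1.53] F [-8.8  2.1 26.5]
shift cm [-54.67   5.73  13.77]
```

View pics/f.png

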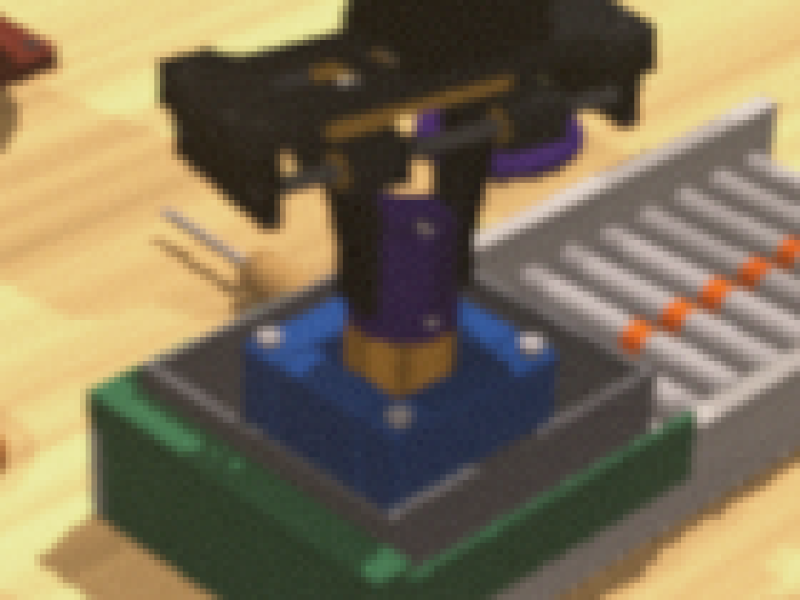

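The crop shows the purple flange seated on the brass hub (row 335, col 400). TCP height stayed at 0.140 while the force dropped from 41 to 25 N, so it is in hard contact and fully home. The tote is still against the stop, so I'm handing in.

```bash
python3 -c "
from workcell import *
print(sign_off())"
```

```text
the job is handed in; nothing more can be done
None
```

The tote is docked against the end stop, and the keyed shaft is fully home in the hub, gripped at 40 N and pressed down with about 25 N; I handed the job in at about 13 s, and no verdict was reported.

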